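# Refit the crank and index the filter turret

### The job

Fit the loose crank handle squarely onto the square shaft of the filter turret, fully down on its collar, then turn the filter wheel with the crank, click by click, until the orange filter rests in the red fork. Turn the wheel only by means of the crank: do not touch the wheel itself, and leave everything else on the desk standing where it is - the screw tub beside the turret blocks the swing of the crank, so choose how you put the crank on and which way you turn.

Things in the scene. Friction and masses are not known exactly. Their poses are not given: they have to be found in the camera images.
- turret_base: Fixed black base, 160 (its x) x 150 (y) x 20 mm. Origin: centre of its underside on the desk, on the wheel's vertical axis. At its -x end a red fork: a 10 x 52 mm block, 38 mm high over the desk, with two prongs reaching inwards above the wheel's rim (34 to 38 mm over the desk). At its +x end a metal housing 32 mm high. Its position and yaw vary.
- filter_wheel: Metal wheel, 136 mm across, top face 32 mm over the desk, turns endlessly both ways about the base's vertical axis; eight round filters every 45 degrees, the single orange one along the wheel's own -x. A 40 mm wide round collar at its middle carries the square shaft, faces square to the wheel's x and y. Origin: on the axis at the collar's top, 40 mm over the desk: the handle's seat.
- shaft_top (a point): Top of the square shaft, on the axis, 36 mm above the collar. The shaft is 18 x 18 mm, its upper 8 mm tapering to 11 x 11 mm.
- orange_port (a point): Centre of the orange filter (24 mm across) on the wheel's top, 48 mm from the axis. A sprung detent holds the wheel every 45 degrees, and one of these eight positions puts this filter in the fork. A click takes up to about 0.4 N m; past half a click the wheel snaps on by itself. It starts one to four clicks (of the shorter way) from the fork.
- fork (a point): The point between the red fork's prongs, 48 mm from the wheel's axis, where the orange filter must come to rest directly below or at this point.
- crank_handle: Loose crank, about 0.3 kg, lying bore upright. Dark square hub 44 x 44 x 42 mm high, square through bore 19.6 mm parallel to its sides (fits four ways). Origin: centre of the hub's underside; x along the arm, z up. Metal arm along +x, 18 mm wide, 4 to 18 mm above the underside, round end 24 mm across at x = 86 mm. Grip the hub across y (44 mm).
- crank_grip (a point): Middle of the black upright grip on the arm's end: 86 mm from the bore's axis, 22 mm across, its top 52 mm above the hub's underside. The crank's furthest point is 98 mm from the bore's axis. Seated, the arm runs 44 to 58 mm over the desk, clear above the wheel and the fork.
- pill_bottle: Screw tub: light-blue tub with a white cap, 42 mm across, 60 mm high, loose, standing close beside the base on its left or right, inside the swing of the crank's arm. Origin: centre of its underside.
- flux_tin: Round tin with a green lid, 50 mm across, only 20 mm high, loose, standing beside the base on the other side; the fitted crank passes over it. Origin: centre of its underside.
- nose_pliers: Pliers with red handles lying near the crank handle, 48 x 156 (along its y) x 13 mm. Origin: centre of its underside.
- marker: Red and white marker pen lying on the desk, 14 x 133 (along y) x 16 mm. Origin: centre of its underside.
- driver_yellow: Yellow screwdriver lying at the front of the desk, 17 x 141 (along y) x 17 mm. Origin: centre of its underside.
- ram_stick: Green memory module in a black tray at the front of the desk, 30 x 70 (along y) x 11 mm. Origin: centre of its underside.
- board_holder: Fixed board holder with blue jaws standing on the front of the desk between turret and crank, about 75 (its x) x 166 (y) mm, 66 mm high. Origin: centre of its underside.
- parts_cabinet: Fixed grey drawer cabinet behind the turret, 140 (x) x 190 (y) mm, 204 mm high, its lower middle drawer (66 mm high) pulled out so that its front with handle is 114 mm ahead of the origin. The crank's swing clears it. Origin: centre of its underside.

How it is judged:
On the way, in this order (a step that is already met when the one before it is completed fails the run):
1. the crank handle sits fully down on the collar of the square shaft (distance between crank_handle and filter_wheel below 0.004 m and angle between crank_handle's own z axis and vertical below 0.06 rad), for 0.2 s.
2. the orange filter is in the red fork, the crank still seated (all of step 1 and horizontal distance between orange_port and fork below 0.006 m), for 0.2 s.
At the end, for the whole second after the job is handed in: The crank handle is seated on the shaft (underside within 4 mm of the collar's centre point, tilted less than 0.06 rad), the orange filter's centre is within 6 mm of the fork point seen from above, and both are at rest. Nothing else has moved by more than 15 mm (all of step 2 and angular speed of filter_wheel below 0.1 rad/s and linear speed of crank_handle below 0.02 m/s); the robot touches nothing.
It fails at once if the robot presses on the filter wheel or its shaft (more than 2 N) (contact force between any of the fingers, the arm and filter_wheel above 2 N).
It fails at once if the screw tub moved by more than 15 mm or tipped (distance of pill_bottle from where it was at the start of the episode above 0.015 m or angle between pill_bottle's own z axis and vertical above 0.3 rad).
It fails at once if another thing on the desk (flux tin, pliers, marker, yellow screwdriver, memory module) moved by more than 15 mm (distance of any of flux_tin, nose_pliers, marker, driver_yellow, ram_stick from where it was at the start of the episode above 0.015 m).
It also fails if it takes over 61 s, if anything falls off the work surface, if the arm or the gripper's body presses on something with over 40 N, if the wrist force passes 120 N, or if a joint passes its speed limit or range.

### The arm

A 7-joint arm with a two-finger parallel gripper is mounted at the origin on a cart in front of the work surface, level with it; the furniture and walls round the work are solid. World frame = base frame: x ahead of the robot, y to its left, z up, the work surface at z = 0. Lengths are in m, angles in rad, forces in N, time in s.
With the tool pointing down it reaches from about 0.4 to 0.9 m from the base axis. Payload 5.5 kg.
Tool frame: the origin (TCP) lies midway between the tips of the shut fingers; the grasp point (between the pads) lies 19 mm behind it (manip.grip_depth is the distance from the TCP to the grasp point, in m); z points along the fingers, y is the line along which they close (so a half turn about z gives the same grasp; the last joint's range is limited). The gripper opens to 92 mm and grips with 3 to 60 N. Pads are 19 mm wide; open, the fingers measure 130 mm over their backs; the gripper's body (75 mm by 190 mm) begins 47 mm behind the grasp point.
Start: joints at [1.406, 0.501, -0.427, 1.55, 0.221, 1.138, -0.21], TCP at [0.27, -0.591, 0.227] pointing down, gripper open.
Joint ranges: [-2.88, 2.88], [-0.31, 2.03], [-1.54, 1.56], [0.2, 2.42], [-1.41, 4.55], [0.19, 2.02], [-2.57, 2.57]. Speed limits (rad/s): [2.57, 2.57, 3.14, 3.14, 3.14, 3.14, 3.14].

### API

Orientations are given as a unit quaternion [x, y, z, w].
In Python, from bench import manip, effector, viewer gives the robot as it stands. Calls block until the motion is done:
- manip.move_pose(position, orientation): joint-space move of the TCP to a pose.
- manip.servo_line(position, ori=None, vel=0.15): straight line of the TCP; ori=None keeps the orientation; vel is the mean speed in m/s.
- manip.movej(angles): joint-space move.
- effector.open_jaws() and effector.close(f_grip=None): open the fingers fully, or close them until they stop; f_grip is the grip in N (None keeps the last).
- manip.sleep(seconds).
- manip.solve_ik(position, orientation): joint angles nearest the present ones, or None.
- viewer.get_image(name): name is "side" or "top"; returns the picture (400x640x3 uint8, red, green, blue); there is no depth.
- viewer.get_calibration(name): a dict with "vfov" (degrees; the focal length in pixels is half the picture's height over the tangent of half this angle, whatever the lens; pixels are square), "cx", "cy" (the principal point, pixels), "eye" and "attitude" of the camera in the world. Camera axes: x right, y down, z forward; pixel columns grow to the right and rows downward; lengths in m; the calibration is good to about 2 mm. A picture is of the moment at which its call begins. get_calibration takes no time and is no camera call.
A pose or a line that the arm cannot do raises manip.PlanningError and nothing moves.
- manip.hand_in(): hands the job in; it is judged then, once.
Readings, each from a call of its own:
- manip.current_clock(): time.
- manip.current_q(): joint angles.
- manip.current_joint_velocities(): joint speeds.
- manip.current_tau(): joint torques, N m.
- manip.current_tool_pos(): TCP position.
- manip.current_tcp_rot(): TCP orientation.
- manip.current_force(): force on the tool from outside, world axes, zero at the start.
- manip.current_wrist_torque(): the same for the moment, N m.
- manip.current_finger_gap(): finger opening in m.
- manip.current_gripper_force(): force on a finger pad.
Only numpy, scipy, OpenCV 4.12 (cv2) and the standard library are available. Lean on these libraries where they do the work, as an engineer would, in place of code of your own. Each camera call takes 0.05 s, during which the arm holds its last target. There are 200 camera calls.

## Working session

There is one attempt and no reset: what is moved stays moved. The work goes in short steps, each a Python script; the robot and the scene stay as the last script left them, time stands still between calls to the robot, and variables do not carry over. Pictures are saved under pics/ and viewed, at most 10 in all, crops included, and the job is handed in when it is done.

```bash
mkdir -p pics; ls
python3 - <<'E'
from bench import manip, effector, viewer
import cv2
for n in("side","top"):
    im=viewer.get_image(n); cv2.imwrite(f"pics/{n}0.png",im[:,:,::-1]); print(n,viewer.get_calibration(n))
print(manip.current_clock(),manip.current_tool_pos(),manip.current_tcp_rot(),manip.grip_depth)
E
```

```text
pics
side {'vfov': 51.787558542831256, 'cx': 312.7349876445722, 'cy': 192.78703177414494, 'eye': array([0.2609208 , 0.53283727, 0.61249102]), 'attitude': array([-0.17642011,  0.85988984, -0.47124854,  0.08596636])}
top {'vfov': 54.779760364621126, 'cx': 318.940115867899, 'cy': 203.25293897536403, 'eye': array([ 0.47114823, -0.21399435,  1.07993357]), 'attitude': array([ 0.71240021, -0.69991438,  0.03824955, -0.03380482])}
0.1 [ 0.26935995 -0.59087488  0.22579685] [ 9.77203450e-01  2.12303258e-01 -1.67018415e-04 -8.45780707e-04] 0.0188
```

View pics/side0.png

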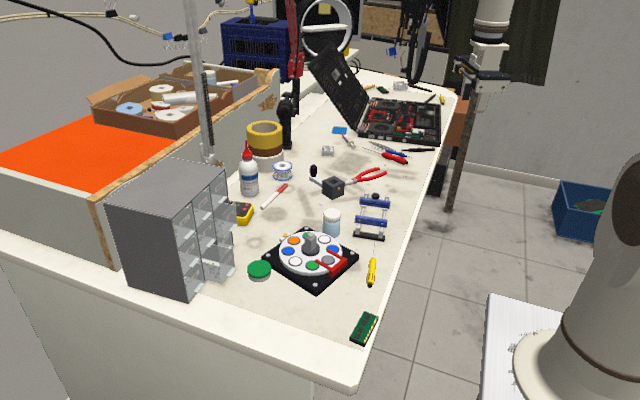

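View pics/top0.png

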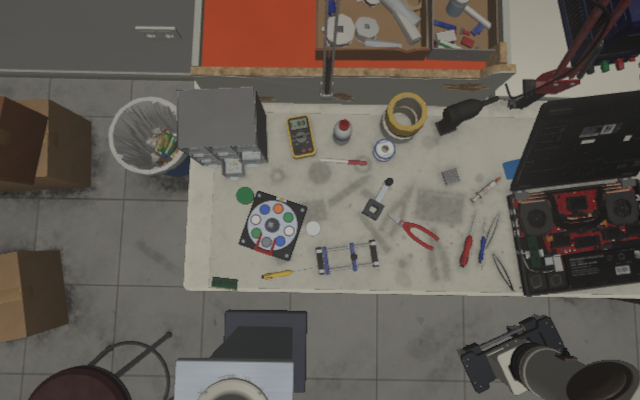

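Run:
```python
import cv2,numpy as np
t=cv2.imread('pics/top0.png');s=cv2.imread('pics/side0.png')
def c(im,x,y,w,h,k,):
    r=cv2.resize(im[y:y+h,x:x+w],None,fx=k,fy=k,interpolation=cv2.INTER_CUBIC)
    for i in range(0,w,10): cv2.putText(r,str(x+i),(i*k,8),0,.3,(0,0,255),1); cv2.line(r,(i*k,10),(i*k,16),(0,0,255),1)
    for i in range(10,h,10): cv2.putText(r,str(y+i),(0,i*k+3),0,.3,(0,0,255),1); cv2.line(r,(20,i*k),(26,i*k),(0,0,255),1)
    return r
a=c(t,230,180,100,85,4) ; b=c(t,350,170,100,85,4)
d=c(s,240,210,130,85,3); e=c(s,300,160,130,85,3)
M=np.zeros((600,800,3),np.uint8);M[:340,:400]=a;M[:340,400:]=b;M[340:595,:390]=d;M[340:595,400:790]=e
cv2.imwrite('pics/m.png',M)
```

```text
(no output)
```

View pics/m.png

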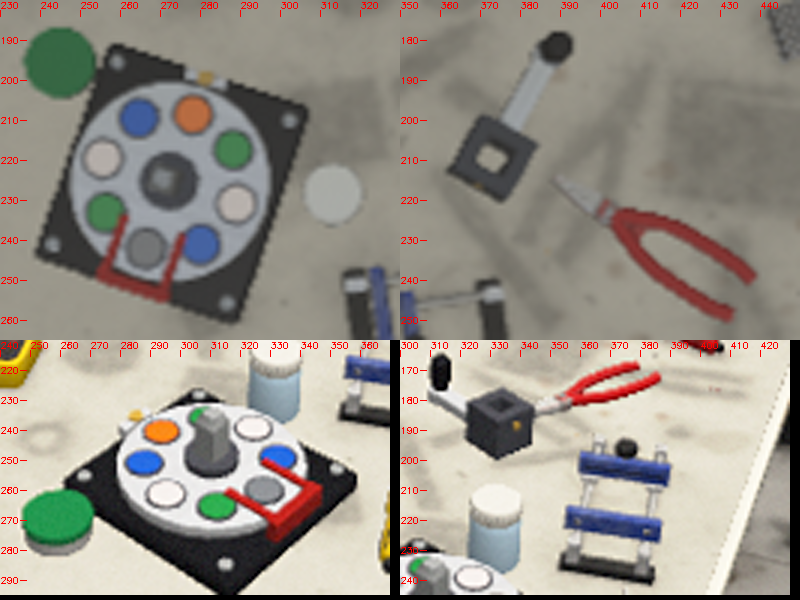

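```bash
cat > geom.py <<'E'
import numpy as np, cv2
from scipy.spatial.transform import Rotation as R
from scipy.optimize import least_squares
from bench import manip, effector, viewer
CAL={n:viewer.get_calibration(n) for n in("side","top")}
def proj(n,P):
    c=CAL[n]; p=(np.atleast_2d(P)-c["eye"])@R.from_quat(c["attitude"]).as_matrix()
    f=200/np.tan(np.radians(c["vfov"]/2)); return p[:,:2]/p[:,2:]*f+[c["cx"],c["cy"]]
def place(p,L):  # p=x,y,z,yaw ; local points
    L=np.atleast_2d(L); c,s=np.cos(p[3]),np.sin(p[3])
    return np.c_[p[0]+c*L[:,0]-s*L[:,1],p[1]+s*L[:,0]+c*L[:,1],p[2]+L[:,2]]
def fit(obs,p0):  # obs: list of (cam, local point, pixel)
    fn=lambda p:np.concatenate([(proj(n,place(p,l))[0]-u) for n,l,u in obs])
    r=least_squares(fn,p0,loss='soft_l1'); return r.x,fn(r.x).reshape(-1,2)
def blob(im,seed,hue,rad=8):
    hsv=cv2.cvtColor(im,cv2.COLOR_RGB2HSV); x,y=map(int,seed)
    m=(abs(hsv[...,0].astype(int)-hue)<12)&(hsv[...,1]>90); m[:max(0,y-rad)]=0;m[y+rad:]=0;m[:,:x-rad]=0;m[:,x+rad:]=0
    w=m*hsv[...,1].astype(float); yy,xx=np.nonzero(m)
    return np.array([np.average(xx,weights=w[yy,xx]),np.average(yy,weights=w[yy,xx])])
def down(yaw): # tool z down, tool x at world yaw
    return (R.from_euler('z',yaw)*R.from_euler('x',np.pi)).as_quat()
E
cat > m1.py <<'E'
from geom import *
im={n:cv2.cvtColor(cv2.imread(f'pics/{n}0.png'),cv2.COLOR_BGR2RGB) for n in CAL}
# wheel: angles in wheel frame with orange at 180 deg; going CW in top image (world CW): orange->green->white->blue->gray
def W(deg): a=np.radians(180-deg); return [.048*np.cos(a),.048*np.sin(a),-.008]
B,G,O=108,65,10
obs=[]
for n,s,h,d in [("top",(278,208),O,0),("top",(288,217),G,45),("top",(280,241),B,135),("top",(264.5,209.5),B,-45),
 ("side",(293.5,240.5),O,0),("side",(287.5,251),B,-45),("side",(312,265.5),G,-135),("side",(333,249.5),B,135)]:
    u=blob(im[n],s,h); print(n,s,u.round(2)); obs.append((n,W(d),u))
for s,d in [((289,231),90),((256,219.5),-90),((266.5,242),180)]: obs.append(("top",W(d),s))
p,r=fit(obs,[.42,-.08,.04,2.8]); print("wheel",p,np.degrees(p[3])); print(r.round(2).tolist())
h=.022; T=[(-h,-h,.042),(-h,h,.042),(h,h,.042),(h,-h,.042)]
obs=[("top",T[0],(375.75,220.25)),("top",T[1],(361.75,213)),("top",T[2],(369.25,198.25)),("top",T[3],(384.25,206.25)),
("top",(0,0,.042),(373,209.25)),("top",(.086,0,.052),(389,181.5)),("side",(.086,0,.052),(313.3,165.7)),
("side",T[0],(344.7,182.7)),("side",T[1],(334,190.7)),("side",T[2],(322,184)),("side",T[3],(333.3,176))]
p,r=fit(obs,[.47,-.36,0,-.5]); print("crank",p,np.degrees(p[3])); print(r.round(2).tolist())
obs=[("top",(0,0,.06),(313,228.5)),("side",(0,0,.06),(331.5,212))]
p,r=fit(obs,[.47,-.2,0,0]); print("bottle",p)
E
python3 m1.py
```

```text
top (278, 208) [277.93 207.82]
top (288, 217) [287.7  216.94]
top (280, 241) [279.89 240.76]
top (264.5, 209.5) [264.26 209.02]
side (293.5, 240.5) [293.05 239.81]
side (287.5, 251) [287.64 250.47]
side (312, 265.5) [311.76 264.88]
side (333, 249.5) [332.82 248.01]
wheel [ 0.51685869 -0.09402993  0.04073249  2.84166589] 162.8154625457383
[[-0.03, 0.4], [0.36, 0.07], [0.13, 0.11], [0.15, 0.21], [0.28, 0.1], [-0.08, -0.16], [0.21, -0.23], [-0.64, 0.26], [-0.02, -0.47], [-0.58, -0.04], [-0.08, -0.09]]
crank [ 0.56364772 -0.36633576 -0.0045642  -0.48713034] -27.910512285238028
[[0.5, 0.19], [0.19, -0.4], [0.34, 0.23], [-0.39, 0.02], [-0.09, 0.18], [-0.61, -0.08], [-0.15, 1.16], [0.32, 0.56], [-1.2, -2.08], [-0.1, -2.26], [0.75, 0.66]]
bottle [ 0.50927879 -0.20471599  0.00091741  0.        ]
```

```bash
cat > m2.py <<'E'
from geom import *
h=.022; T=[(-h,-h,.042),(-h,h,.042),(h,h,.042),(h,-h,.042)]
obs=[("top",T[0],(375.75,220.25)),("top",T[1],(361.75,213)),("top",T[2],(369.25,198.25)),("top",T[3],(384.25,206.25)),
("top",(0,0,.042),(373,209.25)),("top",(.086,0,.052),(389,181.5)),("side",(.086,0,.052),(313.3,165.7)),
("side",T[0],(344.7,182.7)),("side",T[3],(333.3,176))]
obs=[(n,l,np.array(u)-.4) for n,l,u in obs]
p,r=fit(obs,[.47,-.36,0,-.5]); print("crank free z",p,r.round(2).tolist())
f=lambda q:np.concatenate([proj(n,place([q[0],q[1],0,q[2]],l))[0]-u for n,l,u in obs])
q=least_squares(f,[.56,-.36,-.5],loss='soft_l1').x; print("crank z0",q,np.degrees(q[2]))
for k in(0,1):
    for nm,P,y in [("pick",(q[0],q[1],.010),q[2]),("seat",(.5169,-.094,.05),np.radians(-17.2)),("hi",(.5169,-.094,.12),np.radians(-17.2)),("mid",(.5169,-.094,.05),np.radians(72.8)),("end",(.5169,-.094,.05),np.radians(162.8))]:
        s=manip.solve_ik(np.array(P),down(y+k*np.pi)); print(k,nm,None if s is None else np.round(s,2))
E
python3 m2.py
```

```text
crank free z [ 5.64791473e-01 -3.64316715e-01 -8.57934502e-05 -5.01157570e-01] [[0.26, 0.1], [-0.01, -0.72], [0.38, -0.03], [-0.4, -0.01], [-0.19, 0.0], [-0.26, -0.16], [-0.04, 0.27], [0.16, -0.12], [0.74, -0.08]]
crank z0 [ 0.56477877 -0.36428857 -0.5011758 ] -28.715258094383397
0 pick [ 0.7   0.77 -0.24  1.62  0.24  0.78 -1.72]
0 seat [ 0.49  0.54 -0.44  1.99  0.35  0.69 -2.05]
0 hi [ 0.57  0.44 -0.54  1.95  0.3   0.83 -2.01]
0 mid [ 0.73  0.63 -0.76  1.98  0.62  0.78 -0.7 ]
0 end [ 0.83  0.7  -0.91  1.98  0.75  0.84  0.77]
1 pick [ 1.05  0.92 -0.79  1.6   0.76  0.95  1.07]
1 seat [ 0.83  0.7  -0.91  1.98  0.75  0.84  0.77]
1 hi [ 0.89  0.59 -0.98  1.94  0.61  0.94  0.88]
1 mid [-0.61  0.75  0.99  2.02 -0.86  0.85 -2.57]
1 end [ 0.49  0.54 -0.44  1.99  0.35  0.69 -2.05]
```

Run:
```python
from geom import *
q=[.5648,-.3643,-.5012]; o=down(q[2])
manip.move_pose(np.array([q[0],q[1],.13]),o)
manip.servo_line(np.array([q[0],q[1],.018]),vel=.12)
print(manip.current_force(),manip.current_tool_pos())
effector.close(f_grip=60)
print("gap",manip.current_finger_gap(),manip.current_force())
manip.servo_line(np.array([q[0],q[1],.15]),vel=.12)
manip.move_pose(np.array([.5169,-.0940,.15]),down(np.radians(-17.2)))
manip.servo_line(np.array([.5169,-.0940,.108]),vel=.1)
print("gap",manip.current_finger_gap(),manip.current_force(),manip.current_clock(),manip.current_tool_pos())
I={n:viewer.get_image(n) for n in CAL}
for n in I: cv2.imwrite(f"pics/{n}1.png",I[n][:,:,::-1])
a=cv2.resize(I["side"][180:300,230:390],None,fx=5,fy=5,interpolation=cv2.INTER_CUBIC)
cv2.imwrite("pics/h.png",a[:,:,::-1])
```

```text
[ 0.53734984 -0.43444874 -0.08098098] [ 0.56557999 -0.36476105  0.01898256]
gap 0.04386292807071127 [-2.01953501 -1.88346585  1.13446108]
gap 0.043451806555448426 [-0.20177721  0.10128556 -2.36257105] 6.3167 [ 0.51700918 -0.09437082  0.10778299]
```

View pics/h.png

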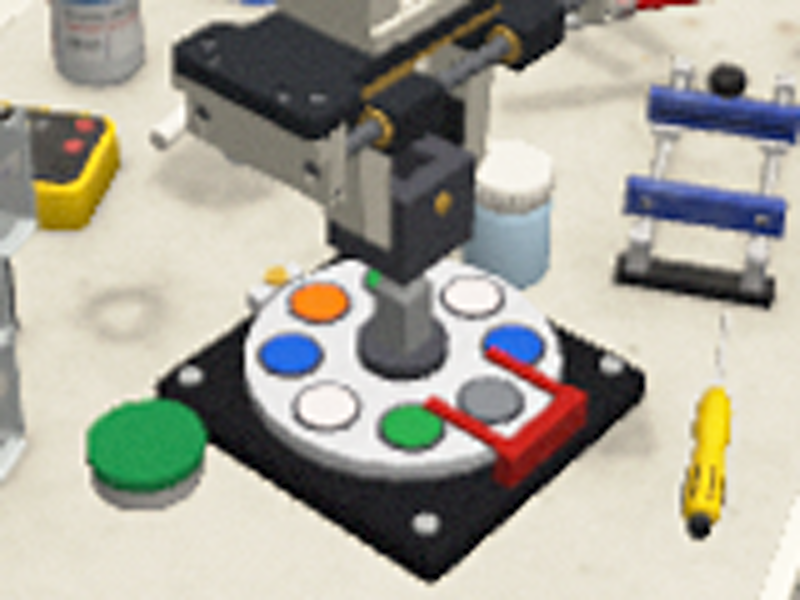

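Run:
```python
from geom import *
h=.022
C=lambda x,y:np.array([230+x/5-.4,180+y/5-.4])
obs=[("side",(-h,h,0),C(400,282)),("side",(-h,h,.042),C(397,187)),("side",(-h,-h,0),C(473,232)),("side",(-h,-h,.042),C(475,157)),("side",(h,h,0),C(329,250))]
p0=[.517,-.0944,.09,np.radians(-17.2)]
print([(u-proj(n,place(p0,l))[0]).round(2).tolist() for n,l,u in obs])
print(fit(obs,p0))
```

```text
[[-2.12, -1.43], [-3.08, -3.59], [-1.12, -1.33], [-1.45, 0.2], [0.04, 1.04]]
(array([ 0.52837127, -0.11665243,  0.07432901, -0.37257528]), array([[-0.00532903, -0.24128012],
       [ 0.89189692,  2.46539776],
       [-0.25557718,  0.66770617],
       [ 0.01155124, -0.3554417 ],
       [-0.52267355, -3.03679138]]))
```

```bash
cat > ins.py <<'E'
from geom import *
f0=np.array([-.2,.1,-2.4])
def run(target,p,step=.003,dz_stop=25):
    while p[2]>target+1e-5:
        p=p.copy(); p[2]=max(target,p[2]-step); manip.servo_line(p,vel=.05)
        for k in range(6):
            f=manip.current_force()-f0
            if np.hypot(*f[:2])<4: break
            p[:2]+=np.clip(f[:2]*7e-5,-.0008,.0008); manip.servo_line(p,vel=.05)
        a=manip.current_tool_pos(); print(p.round(4),a.round(4),f.round(1),manip.current_wrist_torque().round(2),k)
        if f[2]>dz_stop: print("stop"); break
    return p
E
python3 - <<'E'
from ins import *
run(.060,np.array([.5169,-.0940,.1000])); print(manip.current_clock(),manip.current_finger_gap())
E
```

```text
[ 0.5169 -0.094   0.097 ] [ 0.5165 -0.0939  0.0966] [ 0.2  0.2 -0.3] [0.13 0.07 0.  ] 0
[ 0.5169 -0.094   0.094 ] [ 0.5168 -0.094   0.0939] [-0.  -0.6 -0.7] [ 0.02  0.08 -0.01] 0
[ 0.5169 -0.094   0.091 ] [ 0.5166 -0.0939  0.0907] [-0.6  0.3 -0.9] [ 0.14  0.21 -0.  ] 0
[ 0.5169 -0.094   0.088 ] [ 0.5157 -0.0936  0.0877] [-3.1  1.8  0.9] [0.46 1.09 0.05] 0
[ 0.515  -0.0931  0.085 ] [ 0.5147 -0.0932  0.0849] [-4.6  2.8 -4.5] [ 0.31  1.22 -0.04] 5
[ 0.5143 -0.0929  0.082 ] [ 0.5147 -0.093   0.0822] [-3.2  1.5 -2.3] [ 0.29  1.08 -0.02] 2
[ 0.5143 -0.0929  0.079 ] [ 0.5147 -0.0929  0.0792] [-3.3  0.9 -1.5] [0.33 0.99 0.  ] 0
[ 0.5143 -0.0929  0.076 ] [ 0.5147 -0.0928  0.0761] [-3.   1.7 -2.2] [ 0.4   0.96 -0.01] 0
[ 0.5143 -0.0929  0.073 ] [ 0.5146 -0.0929  0.0731] [-2.4  0.8 -2.2] [ 0.43  0.87 -0.04] 0
[ 0.5143 -0.0929  0.07  ] [ 0.5146 -0.0929  0.07  ] [-2.9  1.4 -2.6] [ 0.4   0.81 -0.  ] 0
[ 0.5143 -0.0929  0.067 ] [ 0.5145 -0.093   0.067 ] [-2.2  1.4 -2.7] [ 0.38  0.68 -0.01] 0
[ 0.5143 -0.0929  0.064 ] [ 0.5145 -0.093   0.064 ] [-2.8  1.1 -3.5] [ 0.31  0.71 -0.03] 0
[ 0.5143 -0.0929  0.061 ] [ 0.5145 -0.093   0.0609] [-1.9  1.1 -2.1] [ 0.32  0.66 -0.03] 0
[ 0.5143 -0.0929  0.06  ] [ 0.5145 -0.093   0.0601] [-2.4  1.6  0.5] [ 0.27  0.73 -0.02] 0
12.0333 0.04357722465286987
```

Run:
```python
from ins import *
p=run(.056,np.array([.5143,-.0929,.0600]),step=.0007,dz_stop=8)
effector.open_jaws(); manip.sleep(.2)
print(manip.current_clock(),manip.current_force(),manip.current_tool_pos())
I={n:viewer.get_image(n) for n in CAL}
a=cv2.resize(I["side"][190:290,240:370],None,fx=5,fy=5,interpolation=cv2.INTER_CUBIC)
cv2.imwrite("pics/s2.png",a[:,:,::-1])
```

```text
[ 0.5143 -0.0929  0.0593] [ 0.5145 -0.093   0.0594] [-2.9 -0.6  0.7] [0.26 0.72 0.  ] 0
[ 0.5143 -0.0929  0.0586] [ 0.5145 -0.0929  0.0586] [-2.8  0.5  0.2] [ 0.29  0.65 -0.04] 0
[ 0.5143 -0.0929  0.0579] [ 0.5145 -0.0929  0.0579] [-2.9 -0.5  0.5] [ 0.25  0.6  -0.07] 0
[ 0.5136 -0.0928  0.0572] [ 0.5145 -0.0929  0.0579] [-2.6  0.1  7.9] [0.16 0.78 0.  ] 2
[ 0.5129 -0.0927  0.0565] [ 0.5146 -0.0929  0.0579] [-2.9  0.5 13.2] [ 0.2   0.89 -0.01] 2
stop
15.4083 [0.46801712 0.31788041 0.56227068] [ 0.51296575 -0.09272429  0.05650473]
```

View pics/s2.png

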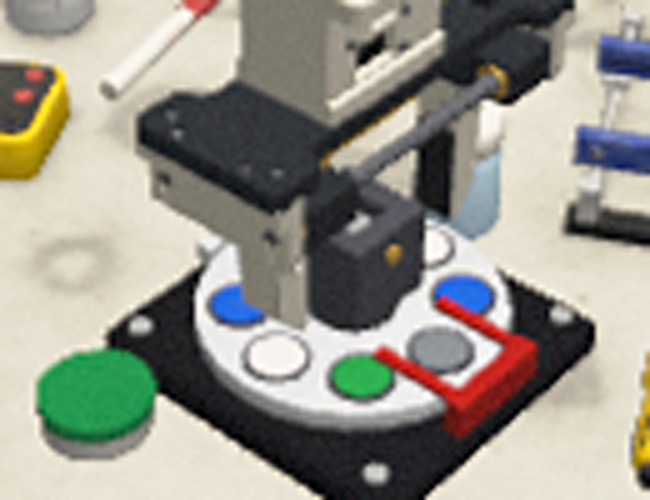

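Run:
```python
from geom import *
p=np.array([.5146,-.0930,.0585]); y0=np.radians(-17.2)
manip.servo_line(p,vel=.03)
effector.close(f_grip=40); print("gap",manip.current_finger_gap(),manip.current_force().round(1))
t=manip.current_clock()
for i in range(1,19):
    o=down(y0+np.radians(10*i)); manip.move_pose(p,o)
    for k in range(4):
        f=manip.current_force()
        if np.hypot(*f[:2])<5: break
        p[:2]+=np.clip(f[:2]*6e-5,-.0006,.0006); manip.move_pose(p,o)
    a=manip.current_tool_pos(); tq=manip.current_wrist_torque()
    print(10*i,p.round(4),a.round(4),f.round(1),tq.round(2),round(manip.current_q()[6],2),round(manip.current_clock(),1))
    if np.linalg.norm(f)>40: print("stop");break
print(manip.current_finger_gap())
I={n:viewer.get_image(n) for n in CAL}
for n in I: cv2.imwrite(f"pics/{n}3.png",I[n][:,:,::-1])
a=cv2.resize(I["side"][190:290,240:370],None,fx=5,fy=5,interpolation=cv2.INTER_CUBIC)
cv2.imwrite("pics/s3.png",a[:,:,::-1])
```

```text
gap 0.04323647558234469 [-0.3  0.3 -0.7]
10 [ 0.5146 -0.093   0.0585] [ 0.5137 -0.0936  0.0585] [-4.3 -1.5  5.1] [-0.29  0.85 -0.27] -1.85 16.8
20 [ 0.5146 -0.093   0.0585] [ 0.5136 -0.0943  0.0585] [-3.4 -2.7  3.4] [-0.58  0.87 -0.09] -1.71 17.1
30 [ 0.5139 -0.0942  0.0585] [ 0.5138 -0.0949  0.0585] [-2.7 -5.3  4. ] [-1.06  0.58 -0.08] -1.55 18.4
40 [ 0.5137 -0.0949  0.0585] [ 0.5141 -0.0954  0.0585] [-0.8 -4.4 -0.5] [-1.22  0.18  0.01] -1.41 19.1
50 [ 0.5138 -0.0959  0.0585] [ 0.5143 -0.0961  0.0585] [-0.1 -4.4 -1.8] [-1.24 -0.16 -0.11] -1.26 20.2
60 [ 0.514  -0.0966  0.0585] [ 0.5147 -0.0968  0.0586] [ 1.  -4.9 -2.4] [-1.22 -0.41 -0.23] -1.11 20.9
70 [ 0.5146 -0.0975  0.0585] [ 0.5152 -0.0971  0.0586] [ 3.4 -3.4 -4. ] [-0.8  -0.78 -0.  ] -0.96 21.9
80 [ 0.5154 -0.0982  0.0585] [ 0.5158 -0.0977  0.0586] [ 3.7 -2.7 -3.5] [-0.55 -0.96  0.22] -0.81 23.0
90 [ 0.5154 -0.0982  0.0585] [ 0.5156 -0.098   0.0586] [ 4.4 -1.6 -2.6] [-0.53 -0.9  -0.05] -0.67 23.2
100 [ 0.5164 -0.0986  0.0585] [ 0.5171 -0.0981  0.0589] [ 4.9 -0.7  0.1] [-0.22 -1.16 -0.33] -0.52 24.2
110 [ 0.5174 -0.0987  0.0585] [ 0.5178 -0.0982  0.0589] [4.  0.3 3.9] [ 0.17 -1.16 -0.1 ] -0.37 25.3
120 [ 0.5181 -0.0984  0.0585] [ 0.5177 -0.0976  0.0585] [2.  3.2 2.9] [ 0.88 -0.81  0.08] -0.22 26.0
130 [ 0.519  -0.0978  0.0585] [ 0.5189 -0.0978  0.0585] [3.7 1.9 3. ] [ 0.68 -0.92  0.16] -0.07 27.0
140 [ 0.5199 -0.0973  0.0585] [ 0.5197 -0.0976  0.0585] [2.7 1.1 5.2] [ 0.39 -0.78  0.01] 0.08 28.1
150 [ 0.5205 -0.097   0.0585] [ 0.5204 -0.0971  0.0585] [3.3 0.9 3.1] [ 0.42 -0.97 -0.26] 0.23 28.8
160 [ 0.5207 -0.0968  0.0585] [ 0.5208 -0.0966  0.0585] [4.3 1.4 2.7] [ 0.66 -1.13 -0.02] 0.38 29.3
170 [ 0.5212 -0.0963  0.0585] [ 0.5212 -0.096   0.0585] [3.9 3.  2.1] [ 0.89 -1.04  0.25] 0.53 30.1
180 [ 0.5212 -0.0963  0.0585] [ 0.5211 -0.096   0.0585] [3.5 2.7 4.3] [ 0.87 -0.89  0.07] 0.68 30.4
0.04377763065324068
```

View pics/s3.png

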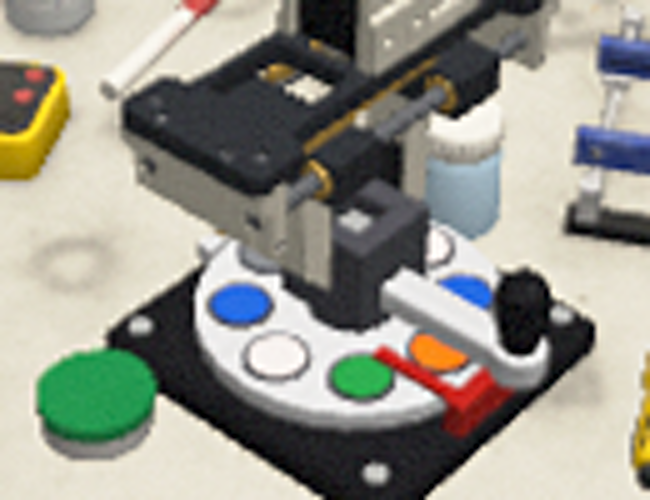

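The orange filter now sits between the fork prongs and the crank is still down on its collar. I'll release, retreat and check.

Run:
```python
from geom import *
effector.open_jaws(); manip.sleep(.2)
p=manip.current_tool_pos(); p=np.array(p); p[2]=.2
manip.servo_line(p,vel=.12)
manip.move_pose(np.array([.35,-.45,.25]),down(np.radians(60)))
manip.sleep(.3)
I={n:viewer.get_image(n) for n in CAL}
def W(deg): a=np.radians(180-deg); return [.048*np.cos(a),.048*np.sin(a),-.008]
c=np.array([.5169,-.094,.0407,np.radians(-17.2)])
obs=[]
for n,d,h in [("top",180,65-0),("side",-45,108)]: pass
for n,h,d in [("side",10,0),("side",108,-135),("side",108,90+45),("top",108,135),("top",108,-45),("top",65,45)]:
    try: u=blob(I[n],proj(n,place(c,W(d)))[0],h); print(n,d,proj(n,place(c,W(d)))[0].round(1),u.round(1))
    except Exception as e: print(n,d,e)
print(manip.current_clock())
A=lambda im,x,y:cv2.resize(im[y:y+90,x:x+100],None,fx=4,fy=4,interpolation=cv2.INTER_CUBIC)
cv2.imwrite("pics/f.png",np.hstack([A(I["side"],260,205),A(I["top"],235,180)])[:,:,::-1])
```

```text
side 0 [327.6 259.2] [325.8 261.6]
side -135 Weights sum to zero, can't be normalized
side 135 [287.5 250.3] [287.7 250.5]
top 135 [264.4 209.2] [264.3 209. ]
top -45 [280.  240.9] [279.9 240.8]
top 45 [256.2 233. ] [255.5 232.4]
34.8083
```

View pics/f.png

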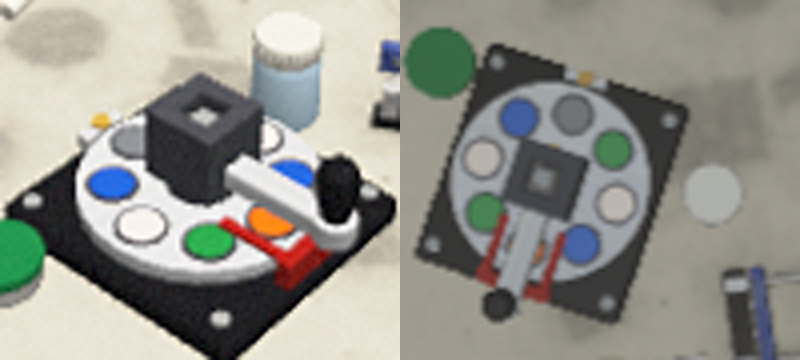

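```bash
python3 -c "
from bench import manip
print(manip.hand_in())"
```

```text
the job is handed in; nothing more can be done
None
```

The crank is seated on the collar and the orange filter was turned four clicks into the fork, clear of the screw tub. I handed the job in at about 35 s. The last pictures showed the wheel in position and nothing nearby moved; the hand-in call returned no verdict.

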